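# Reset the purge valve on the bench gas unit's pull-out tray

### The job

On the low white bench gas unit, pull the service tray out by its bar handle all the way to its stop. Then close the valve on the tray fully, cranking its handwheel clockwise (seen from above) by the upright black crank handle until it comes up against its stop, and back it off exactly two full turns anticlockwise. Finish while holding: still gripping the crank handle, at rest, with the valve two turns open and the tray still fully out; leave everything else on the bench where it stands.

Things in the scene. Friction and masses are not known exactly. Their poses are not given: they have to be found in the camera images.
- tray (a joint): Tray of the low white bench gas unit (250 mm deep, 310 wide, 137 high, fixed to the table, front facing roughly to the robot). Value: m pulled out of the front, 0 = home, 0.15 = fully out at its stop; starts 0 to 0.025. About 6 N of friction; stays where left. 270 mm wide; white front panel 12 mm thick, top 70 mm above the table, flush with the unit's front when home; side walls end 44 mm up.
- tray_handle (a point): Centre of the tray's steel bar handle: a level round bar 11 mm thick, 120 mm long, 105 mm above the table, 45 mm out from and 35 mm above the top of the front panel, on two sloping 11 mm brackets 60 mm either side of the centre, free between them. Axes, which are also the unit's: y along the bar, x straight into the unit (the tray is pulled out along -x), z up.
- valve (a joint): Opening of the valve = turn of its handwheel in rad over several turns: 0 = closed against its stop, growing anticlockwise seen from above (clockwise closes); one turn is 6.283, two 12.566. Starts 0.4 to 1.15 turns open. Takes about 0.05 N m to turn (1.3 N at the crank handle); stays where left. At 0 the crank handle stands on the -y side of the wheel in the handle bar's axes.
- wheel_centre (a point): Centre of the handwheel, on its upright axis, mid-rim, 64 mm above the table. Dark steel wheel, 100 mm over the rim, rim 12 mm thick (top 70 mm above the table), three spokes; 68 mm behind the outer face of the tray's front panel, mid-tray; inside the unit until the tray is pulled out. On the tray only the crank handle and the bar handle rise above 72 mm.
- spinner: Crank handle: an upright black plastic cylinder 20 mm in diameter, 46 mm tall, standing on the wheel 40 mm from its axis. Origin: its centre, half-way up, 97 mm above the table (spans 74 to 120 mm). It spins freely on its own upright pin, so a gripper holding it can go round in a circle without turning.
- bottle: Bystander: white plastic bottle with a blue cap, 60 mm diameter, 135 mm tall, standing on the table to one side of the unit's tray. Origin: centre of its underside.
- tube_rack: Bystander: blue tube rack, 85 by 125 by 34 mm, on the table to one side of the unit's tray. Origin: centre of its underside.
- tip_box: Bystander: grey tip box with a clear lid, 87 by 122 by 65 mm, on the table to one side of the unit's tray. Origin: centre of its underside.
- jar: Bystander: small amber jar, 56 mm diameter, 60 mm tall, on the table. Origin: centre of its underside.
- mouse: Bystander: black computer mouse, round, 60 mm across and 34 mm high, on the table. Origin: centre of its underside.
- beaker: Bystander: white plastic beaker, 64 mm across, 80 mm tall, on the table to one side of the unit's tray. Origin: centre of its underside.
- glove_box: Bystander: small cardboard box, 100 by 70 by 50 mm, on the table. Origin: centre of its underside.

How it is judged:
By the outcome, as a careful person would: the job done as asked, in the order asked, and still so for the second after the job is handed in, while the arm keeps its last pose, push and grip.
It also fails if it takes over 67 s, if anything falls off the work surface, if the arm or the gripper's body presses on something with over 40 N, if the wrist force passes 120 N, or if a joint passes its speed limit or range.

### The arm

A 6-joint arm with a two-finger parallel gripper is mounted at the origin on the work surface. World frame = base frame: x ahead of the robot, y to its left, z up, the work surface at z = 0. Lengths are in mm, angles in degrees, forces in N, time in s.
With the tool pointing down it reaches from about 300 to 825 mm from the base axis. Payload 5.4 kg.
Tool frame: the origin (TCP) lies on the centre line of the jaws, within the pads' length; the fingertips stand 17 mm ahead of it and the grasp point (between the pads) lies 2 mm behind it; z points along the fingers, y is the line along which they close (so a half turn about z gives the same grasp; the last joint's range is limited). The gripper opens to 92 mm and grips with 3 to 60 N. Pads are 20 mm wide; open, the fingers measure 128 mm over their backs; the gripper's body (75 mm by 189 mm) begins 69 mm behind the grasp point.
Start: joints at [-78.272, 9.076, 91.501, -0, 79.423, -12.038], TCP at [231.704, -526.231, 231.601] pointing down, gripper open.
Joint ranges: [-166.64, 166.64], [-54.1, 131.32], [10.49, 154.53], [-73.88, 253.88], [9.74, 151.15], [-171.62, 171.62]. Speed limits (degrees/s): [147.25, 147.25, 180, 180, 180, 180].

### API

Orientations are given as a 3x3 rotation matrix whose columns are the frame's x, y, z axes.
In Python, from bench import robot gives the robot as it stands.
- The arm moves only by the tool servo_tool, never from a script. Its argument "targets" is a list of rows, each a list of 6 numbers: the shift along the world's x, y, z normalised to -1 to 1, where 1 is 200 mm, then the turn, a rotation vector about the world's x, y, z normalised to -1 to 1, where 1 is 180 degrees. In form: [[tx, ty, tz, ax, ay, az], ...]. A call has exactly 5 rows; each row shifts and turns the commanded pose from where the row before left it; what a row does not reach is not made up. A row lasts 1/10 s, in which the tool goes at most 50 mm and 8.59 degrees, less where a joint would pass 70% of its speed; a pose out of reach is approached as far as the arm can. A call with a number of a shift or a turn outside -1 to 1 is refused whole. A call with a gripper value outside its range is refused whole. "jaw" is the closure, from -1 (fully open) to 1 (shut), set as the call begins (left out, the last holds). The fingers move at their own pace and stop on an object; "grip_force" is the grip in N (left out, the last holds). Time passes only in rows, so rows that do not move let the fingers close, or fill a call up. It gives the time, the measured TCP pose, the force, the opening and the grip force at its end, in the units of the state.
- robot.get_obs(): the state, without advancing time (a new reading comes with each control period).
- robot.get_image(name): name is "scene" or "top"; returns a dict with "img" (400x640x3 uint8, red, green, blue), "mtx" (3x3 intrinsics, pixels), "dist_coeffs" ([k1, k2, p1, p2, k3] as OpenCV has them; the pictures are not rectified), "position" and "orientation" of the camera in the world. Camera axes: x right, y down, z forward; pixel columns grow to the right and rows downward; lengths in mm; the calibration is good to about 2 mm. A picture is of the moment at which its call begins. There is no depth.
- robot.hand_in(): hands the job in; it is judged then, once.
Trained networks look in a picture, given as the dict that the camera call returned (one of the last four; its "shot" number tells which), for a name from the list of things; names that differ only in an ending like _2 or _b are one class to them, and where a whole thing is asked for, a point or a joint stands for the part that bears it (a point fixed in the world has none). Each returns a list of dicts, best first, with "p" (0 to 1); they miss things now and then, are a little off and sometimes report something else, mostly with a low value. They report only what shows in the picture. A call takes as long as a camera call.
- robot.recognise(picture, label): "at" ([x, y, z] in mm, in the coordinates of the camera as it stood for that picture, good to about 4 mm: the middle of the surface that is visible of it).
- robot.spot_point(picture, label): "at" ([x, y, z] in mm, in the coordinates of the camera as it stood for that picture, good to about 4 mm: a listed point, or the origin of a listed thing).
The state is a dict: "time_s": time; "joints": joint angles; "dq": joint speeds; "joint_torque": joint torques, N m; "tcp_pos": TCP position; "ee_rot": TCP orientation; "force": force on the tool from outside, world axes, zero at the start; "torque": the same for the moment, N m; "gripper_width": finger opening in mm; "grasp_force": force on a finger pad.
Only numpy, scipy, OpenCV 4.12 (cv2) and the standard library are available. Lean on these libraries where they do the work, as an engineer would, in place of code of your own. Each camera call takes 0.05 s, during which the arm holds its last target. There are 200 camera calls.

## Working session

There is one attempt and no reset: what is moved stays moved. The work goes in short steps, Python scripts to look and compute and a tool call to move; the robot and the scene stay as the last step left them, time stands still between calls to the robot, and variables do not carry over. Pictures are saved under pics/ and viewed, at most 10 in all, crops included, and the job is handed in when it is done.

Besides the shell and the picture viewer there is one more tool, called after ">>>" as name([rows], argument=value, ...), one row to a line, values as JSON. servo_tool: Moves the arm, as the interface text tells. Scaled input: -1 to 1 covers 200 mm each way for a shift and 180 degrees each way for a turn. Its arguments: {"type":"object","properties":{"targets":{"type":"array","items":{"type":"array","items":{"type":"number"}}},"jaw":{"type":"number"},"grip_force":{"type":"number"}},"required":["targets"]}

```bash
mkdir -p pics
cat > h.py <<'E'
import numpy as np, cv2
from bench import robot
def look(cam, labels, save=None):
    p=robot.get_image(cam)
    if save: cv2.imwrite('pics/'+save, p['img'][:,:,::-1])
    R=np.array(p['orientation']);t=np.array(p['position'])
    for l in labels:
        for f in ('spot_point','recognise') :
            for d in getattr(robot,f)(p,l)[:1]:
                print(cam,l,f,round(d['p'],2),np.round(R@np.array(d['at'])+t,1))
    return p
def st():
    o=robot.get_obs(); print(o['time_s'],np.round(o['tcp_pos'],1),np.round(o['joints'],1),np.round(o['force'],1),o['gripper_width'],o['grasp_force'])
    print(np.round(o['ee_rot'],3))
E
python3 - <<'E'
from h import *
st()
for c in('scene','top'): look(c,['tray_handle','wheel_centre','spinner','tray','bottle','tube_rack','tip_box','jar','mouse','beaker','glove_box'],c+'0.png')
st()
E
```

```text
0.0 [ 231.6 -525.7  230.6] [-78.3   9.1  91.6   0.   79.4 -12. ] [-0.7 -1.2 -0.3] 91.97817228173245 0.0
[[ 0.915  0.403 -0.   ]
 [ 0.403 -0.915  0.002]
 [ 0.    -0.002 -1.   ]]
scene tray_handle spot_point 0.51 [602.3 -31.6 108.9]
scene tray_handle recognise 0.58 [605.7 -23.8 105.4]
scene wheel_centre spot_point 0.74 [ 480.2 -493.6   -2.9]Traceback (most recent call last):
  File "<stdin>", line 3, in <module>
  File "h.py", line 9, in look
    for d in getattr(robot,f)(p,l)[:1]:
             ~~~~~~~~~~~~~~~~^^^^^
ValueError: it knows: beaker, bottle, glove_box, jar, mouse, spinner, tip_box, tray_handle, tube_rack, wheel_centre
```

Run:
```python
from h import *
look('scene',['tray_handle'],'scene0.png')
look('top',['tray_handle','wheel_centre','spinner','bottle','tube_rack','tip_box','jar','mouse','beaker','glove_box'],'top0.png')
```

```text
scene tray_handle spot_point 0.65 [600.9 -30.6 106.2]
scene tray_handle recognise 0.67 [285.1 349.4  18.9]
top tray_handle spot_point 0.87 [604.8 -32.8 103.1]
top tray_handle recognise 0.91 [649.9 -31.7  68.3]
top spinner recognise 0.7 [398.6 169.4  28.2]
top bottle spot_point 0.86 [521.5 191.2   0.6]
top bottle recognise 0.55 [513.7 183.9  92.7]
top tube_rack spot_point 0.88 [ 422.  -287.8   -3.2]
top tube_rack recognise 0.93 [ 424.7 -290.8   34.8]
top tip_box spot_point 0.57 [ 618.8 -290.     3.1]
top tip_box recognise 0.97 [ 613.  -291.9   65.2]
top jar spot_point 0.75 [499.5 455.2   3.8]
top jar recognise 0.83 [498.7 443.8  62.7]
top mouse spot_point 0.82 [270.1 346.1  -0.7]
top mouse recognise 0.55 [271.  338.5  27.4]
top beaker spot_point 0.67 [398.3 162.1  -0.5]
top beaker recognise 0.71 [400.  170.1  28.1]
top glove_box spot_point 0.9 [ 4.825e+02 -4.908e+02 -3.000e-01]
top glove_box recognise 0.9 [ 481.7 -483.3   50.9]
```

View pics/scene0.png

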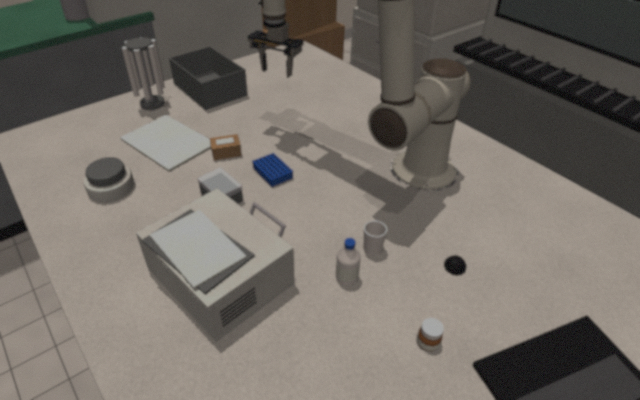

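View pics/top0.png

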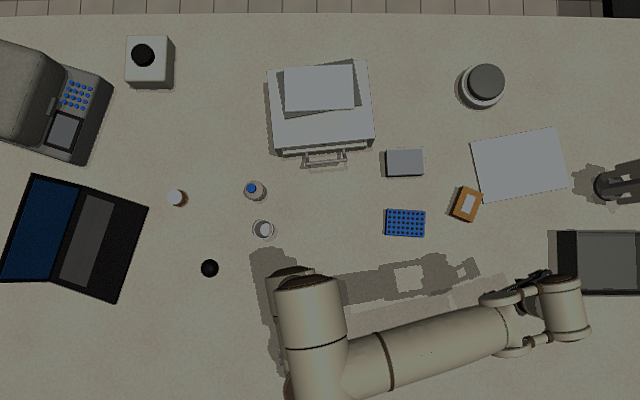

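The top view shows the unit at (268–375, 60–155) with its bar handle at about (324,160). The tray is slightly out, with the front tilted a few degrees. The bottle (255,190) and beaker (263,229) are on one side, the tip box (405,162) and rack on the other. I'll take a closer crop to get the yaw.

Run:
```python
import cv2
a=cv2.imread('pics/top0.png')[125:185,255:390]
cv2.imwrite('pics/c0.png',cv2.convertScaleAbs(cv2.resize(a,None,fx=5.9,fy=5.9,interpolation=cv2.INTER_CUBIC),alpha=1.4))
```

```text
(no output)
```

View pics/c0.png

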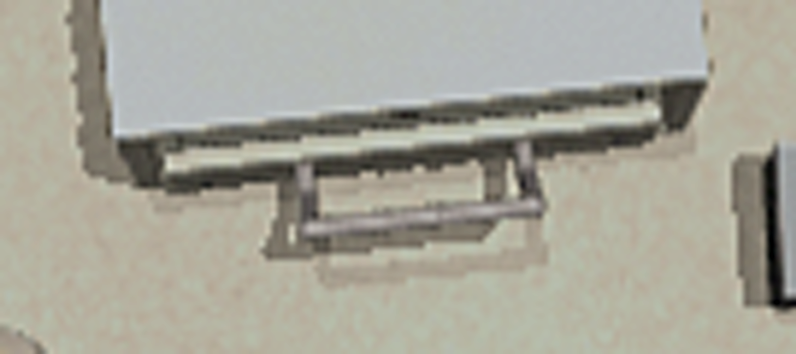

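The crop shows the bar from (305,231) to (541,207), the roof's front edge from (118,138) to (705,78), and the panel's top from about (165,160) to (657,108).

```bash
cat >> h.py <<'E'
def ray(p,uv,z):
    n=cv2.undistortPoints(np.array([[uv]],float),np.array(p['mtx']),np.array(p['dist_coeffs']))[0,0]
    R=np.array(p['orientation']);t=np.array(p['position']);d=R@np.array([n[0],n[1],1]);return t+d*(z-t[2])/d[2]
E
python3 - <<'E'
from h import *
p=robot.get_image('top')
f=lambda x,y,z:ray(p,(255+(x+.5)/5.9-.5,125+(y+.5)/5.9-.5),z)
for n,a,b,z in(('bar',(305,231),(541,207),105),('roof',(118,138),(705,78),137),('panel',(165,160),(657,108),70)):
    A,B=f(*a,z),f(*b,z);d=A-B;print(n,A,B,(A+B)/2,np.linalg.norm(d),np.degrees(np.arctan2(-d[0],d[1])))
E
```

```text
bar [598.06737455  26.29804496 105.        ] [611.83075486 -97.56453862 105.        ] [604.9490647  -35.63324683 105.        ] 124.62491825258161 6.340589746057349
roof [640.38819852 121.79306416 137.        ] [ 674.07842637 -180.30567421  137.        ] [657.23331244 -29.25630503 137.        ] 303.9715104619339 6.3633656835052115
panel [642.26974687 104.37799899  70.        ] [ 672.86431152 -161.49671421   70.        ] [657.5670292  -28.55935761  70.        ] 267.62920339089817 6.564231589643324
```

>>> servo_tool([
  [0.124,0.164,0,0,0,0.0269],
  [0.124,0.164,0,0,0,0.0269],
  [0.124,0.164,0,0,0,0.0269],
  [0.124,0.164,0,0,0,0.0269],
  [0.124,0.164,0,0,0,0.0269],
], jaw=0.1, grip_force=30)

```text
time_s: 2.1
tcp_pos: [356.5, -360.9, 231.7]
ee_rot: [[0.667, 0.745, 0.0], [0.745, -0.667, -0.0], [-0.0, 0.0, -1.0]]
force: [1.0, -0.5, -0.1]
gripper_width: 54.0
grasp_force: 0.0
```

>>> servo_tool([
  [0.124,0.164,0,0,0,0.0269],
  [0.124,0.164,0,0,0,0.0269],
  [0.124,0.164,0,0,0,0.0269],
  [0.124,0.164,0,0,0,0.0269],
  [0.124,0.164,0,0,0,0.0269],
])

```text
time_s: 2.6
tcp_pos: [480.6, -196.8, 231.8]
ee_rot: [[0.303, 0.953, 0.0], [0.953, -0.303, -0.0], [-0.0, 0.001, -1.0]]
force: [-0.1, 0.1, -0.9]
gripper_width: 41.4
grasp_force: 0.0
```

>>> servo_tool([
  [0.124,0.164,-0.045,0,0,0.0269],
  [0.124,0.164,-0.045,0,0,0.0269],
  [0.124,0.164,-0.045,0,0,0.0269],
  [0.124,0.164,-0.045,0,0,0.0269],
  [0.124,0.164,-0.045,0,0,0.0269],
])

```text
time_s: 3.1
tcp_pos: [604.6, -32.7, 186.3]
ee_rot: [[-0.115, 0.993, 0.0], [0.993, 0.115, -0.0], [-0.0, 0.0, -1.0]]
force: [-0.1, -0.2, 0.6]
gripper_width: 41.2
grasp_force: 0.0
```

>>> servo_tool([
  [0,0,0,0,0,0],
  [0,0,0,0,0,0],
  [0,0,0,0,0,0],
  [0,0,0,0,0,0],
  [0,0,0,0,0,0],
])

```text
time_s: 3.6
tcp_pos: [603.5, -35.3, 187.2]
ee_rot: [[-0.11, 0.994, 0.001], [0.994, 0.11, -0.0], [-0.0, 0.001, -1.0]]
force: [-0.3, 0.3, -1.0]
gripper_width: 41.6
grasp_force: 0.0
```

Run:
```python
from h import *
st()
for i in range(2): p=look('top',['tray_handle'],'top1.png')
look('scene',['tray_handle'])
```

```text
3.6 [603.5 -35.3 187.2] [-14.8  15.4  89.3  -0.   75.3 -21.1] [-0.3  0.3 -1. ] 41.59256726397279 0.0
[[-0.11   0.994  0.001]
 [ 0.994  0.11  -0.   ]
 [-0.     0.001 -1.   ]]
top tray_handle spot_point 0.88 [603.6 -31.6 106.2]
top tray_handle recognise 0.9 [646.1  23.8  66. ]
top tray_handle spot_point 0.54 [602.  -33.8 106. ]
top tray_handle recognise 0.68 [647.8  23.7  64.6]
scene tray_handle spot_point 0.75 [603.3 -33.  106.7]
scene tray_handle recognise 0.63 [606.6 -21.  105.3]
```

>>> servo_tool([
  [0,0,-0.1,0,0,0],
  [0,0,-0.1,0,0,0],
  [0,0,-0.1,0,0,0],
  [0,0,-0.07,0,0,0],
  [0,0,-0.05,0,0,0],
])

```text
time_s: 4.55
tcp_pos: [603.3, -34.1, 101.4]
ee_rot: [[-0.111, 0.994, -0.001], [0.994, 0.111, 0.0], [0.0, -0.001, -1.0]]
force: [0.1, 0.4, 0.0]
gripper_width: 41.3
grasp_force: 0.0
```

>>> servo_tool([
  [0,0,0,0,0,0],
  [0,0,0,0,0,0],
  [0,0,0,0,0,0],
  [0,0,0,0,0,0],
  [0,0,0,0,0,0],
], jaw=1, grip_force=30)

```text
time_s: 5.05
tcp_pos: [605.0, -34.4, 103.8]
ee_rot: [[-0.111, 0.994, 0.003], [0.994, 0.111, -0.0], [-0.001, 0.003, -1.0]]
force: [2.7, -0.0, 0.9]
gripper_width: 9.5
grasp_force: 30.0
```

>>> servo_tool([
  [0,0,0,0,0,0],
  [0,0,0,0,0,0],
  [0,0,0,0,0,0],
  [0,0,0,0,0,0],
  [0,0,0,0,0,0],
])

```text
time_s: 5.55
tcp_pos: [604.9, -34.4, 103.7]
ee_rot: [[-0.111, 0.994, 0.003], [0.994, 0.111, -0.0], [-0.001, 0.003, -1.0]]
force: [5.6, -0.0, 4.5]
gripper_width: 9.9
grasp_force: 30.0
```

>>> servo_tool([
  [-0.0745,-0.0083,0,0,0,0],
  [-0.0745,-0.0083,0,0,0,0],
  [-0.0745,-0.0083,0,0,0,0],
  [-0.0745,-0.0083,0,0,0,0],
  [-0.0745,-0.0083,0,0,0,0],
])

```text
time_s: 6.05
tcp_pos: [530.4, -42.8, 103.7]
ee_rot: [[-0.111, 0.994, 0.004], [0.994, 0.111, -0.001], [-0.001, 0.004, -1.0]]
force: [7.6, 1.0, 5.3]
gripper_width: 10.4
grasp_force: 30.0
```

>>> servo_tool([
  [-0.0745,-0.0083,0,0,0,0],
  [-0.0745,-0.0083,0,0,0,0],
  [-0.0745,-0.0083,0,0,0,0],
  [-0.0497,-0.0055,0,0,0,0],
  [0,0,0,0,0,0],
])

```text
time_s: 6.55
tcp_pos: [474.0, -49.2, 103.6]
ee_rot: [[-0.111, 0.994, -0.0], [0.994, 0.111, -0.001], [-0.001, -0.0, -1.0]]
force: [-1.5, -0.8, 10.6]
gripper_width: 10.0
grasp_force: 30.0
```

>>> servo_tool([
  [-0.0149,-0.0017,0,0,0,0],
  [-0.0149,-0.0017,0,0,0,0],
  [-0.0149,-0.0017,0,0,0,0],
  [0,0,0,0,0,0],
  [0,0,0,0,0,0],
])

```text
time_s: 7.05
tcp_pos: [466.6, -50.1, 103.7]
ee_rot: [[-0.111, 0.994, 0.002], [0.994, 0.111, -0.001], [-0.001, 0.002, -1.0]]
force: [4.5, 0.6, 6.4]
gripper_width: 10.0
grasp_force: 30.0
```

>>> servo_tool([
  [-0.0149,-0.0017,0,0,0,0],
  [-0.0149,-0.0017,0,0,0,0],
  [0,0,0,0,0,0],
  [0,0,0,0,0,0],
  [0,0,0,0,0,0],
])

```text
time_s: 7.55
tcp_pos: [463.2, -50.5, 103.8]
ee_rot: [[-0.11, 0.994, 0.009], [0.994, 0.11, -0.0], [-0.001, 0.009, -1.0]]
force: [15.8, 2.0, -3.0]
gripper_width: 10.0
grasp_force: 30.0
```

>>> servo_tool([
  [-0.0149,-0.0017,0,0,0,0],
  [0,0,0,0,0,0],
  [0,0,0,0,0,0],
  [0,0,0,0,0,0],
  [0,0,0,0,0,0],
])

```text
time_s: 8.05
tcp_pos: [463.1, -50.5, 103.8]
ee_rot: [[-0.109, 0.994, 0.017], [0.994, 0.109, 0.0], [-0.002, 0.017, -1.0]]
force: [28.2, 4.5, -14.0]
gripper_width: 9.7
grasp_force: 30.0
```

>>> servo_tool([
  [0.027,0.003,0,0,0,0],
  [0,0,0,0,0,0],
  [0,0,0,0,0,0],
  [0,0,0,0,0,0],
  [0,0,0,0,0,0],
])

```text
time_s: 8.55
tcp_pos: [463.4, -50.4, 103.7]
ee_rot: [[-0.111, 0.994, 0.003], [0.994, 0.111, -0.001], [-0.001, 0.003, -1.0]]
force: [4.8, 1.1, 6.1]
gripper_width: 10.0
grasp_force: 30.0
```

>>> servo_tool([
  [0,0,0,0,0,0],
  [0,0,0,0,0,0],
  [0,0,0,0,0,0],
  [0,0,0,0,0,0],
  [0,0,0,0,0,0],
], jaw=0.1)

```text
time_s: 9.05
tcp_pos: [461.6, -49.9, 102.2]
ee_rot: [[-0.111, 0.994, -0.001], [0.994, 0.111, 0.0], [0.001, -0.001, -1.0]]
force: [-0.8, -0.5, -0.5]
gripper_width: 40.8
grasp_force: 0.0
```

>>> servo_tool([
  [0,0,0.05,0,0,0],
  [0,0,0.1,0,0,0],
  [0,0,0.15,0,0,0],
  [0,0,0.15,0,0,-0.04],
  [-0.1,0,0.05,0,0,-0.04],
])

```text
time_s: 9.55
tcp_pos: [444.7, -51.0, 207.1]
ee_rot: [[0.144, 0.99, 0.007], [0.99, -0.144, -0.003], [-0.002, 0.007, -1.0]]
force: [-0.3, 0.1, -0.5]
gripper_width: 41.8
grasp_force: 0.0
```

>>> servo_tool([
  [-0.15,0,0,0,0,-0.045],
  [-0.15,0,0,0,0,-0.045],
  [-0.15,0,0,0,0,-0.045],
  [0,0,0,0,0,-0.045],
  [0,0,0,0,0,-0.045],
])

```text
time_s: 10.05
tcp_pos: [351.7, -50.1, 203.5]
ee_rot: [[0.753, 0.658, 0.002], [0.658, -0.753, -0.001], [0.001, 0.002, -1.0]]
force: [-0.1, -1.0, -0.6]
gripper_width: 41.3
grasp_force: 0.0
```

Run:
```python
from h import *
st()
for i in range(2): p=look('top',['tray_handle','wheel_centre','spinner'],'top2.png')
look('scene',['tray_handle','wheel_centre','spinner'],'scene2.png')
a=cv2.imread('pics/top2.png')[130:260,250:400]
cv2.imwrite('pics/c2.png',cv2.convertScaleAbs(cv2.resize(a,None,fx=4.5,fy=4.5,interpolation=cv2.INTER_CUBIC),alpha=1.4))
```

```text
10.05 [351.7 -50.1 203.5] [-27.8 -26.1 125.9  -0.   80.   21. ] [-0.1 -1.  -0.6] 41.276638833465825 0.0
[[ 0.753  0.658  0.002]
 [ 0.658 -0.753 -0.001]
 [ 0.001  0.002 -1.   ]]
top tray_handle spot_point 0.74 [460.7 -51.2 105.4]
top tray_handle recognise 0.7 [584.6 -38.   20.1]
top wheel_centre spot_point 0.64 [577.  -40.3  62.2]
top wheel_centre recognise 0.76 [574.5 -39.   68.7]
top spinner spot_point 0.49 [570.8   4.6  95.6]
top spinner recognise 0.37 [570.5   3.2 118.1]
top tray_handle spot_point 0.86 [463.8 -50.9 108.8]
top tray_handle recognise 0.91 [583.7 -37.8  19.8]
top wheel_centre spot_point 0.65 [575.5 -35.   62.9]
top wheel_centre recognise 0.58 [575.6 -38.5  65.5]
top spinner spot_point 0.6 [572.4   2.8  94.7]
top spinner recognise 0.4 [584.9 -38.4  21.3]
scene tray_handle spot_point 0.91 [461.2 -45.1 105.8]
scene tray_handle recognise 0.93 [540.4  -2.9  45.3]
scene wheel_centre spot_point 0.86 [575.  -36.1  67.3]
scene wheel_centre recognise 0.8 [578.5 -22.9  67.6]
scene spinner spot_point 0.65 [573.8   6.6  97.9]
```

View pics/c2.png

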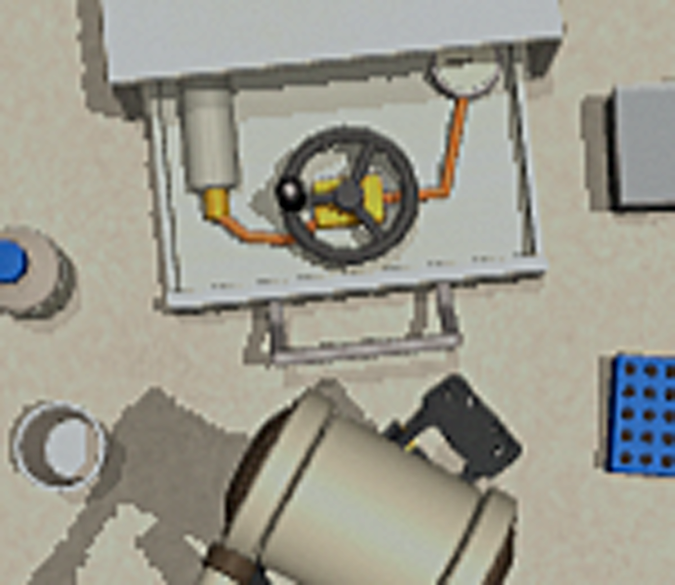

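The tray is out. The wheel hub is at crop (350,196) and the crank handle's top at (291,191), on the wheel's +y side. The bar is at (270,356)–(458,340).

Run:
```python
from h import *
p=robot.get_image('top')
f=lambda x,y,z:ray(p,(250+(x+.5)/4.5-.5,130+(y+.5)/4.5-.5),z)
w=f(350,196,67);s=f(291,190,120);print(w,s,s-w,np.degrees(np.arctan2(*(s-w)[1::-1])))
print(f(272,356,105),f(458,340,105))
```

```text
[574.72710579 -39.37004158  67.        ] [570.67618435   0.72865872 120.        ] [-4.05092144 40.09870031 53.        ] 95.76866354689867
[458.45348512  12.83834264 105.        ] [ 470.59147705 -114.02320855  105.        ]
```

>>> servo_tool([
  [0.18,0.043,0,0,0,-0.0322],
  [0.18,0.043,0,0,0,-0.0322],
  [0.18,0.043,0,0,0,-0.0322],
  [0.18,0.043,0,0,0,-0.0322],
  [0.18,0.043,0,0,0,-0.0322],
])

```text
time_s: 11.65
tcp_pos: [533.5, -6.5, 202.2]
ee_rot: [[0.977, 0.213, -0.0], [0.213, -0.977, -0.0], [-0.0, -0.0, -1.0]]
force: [0.1, 0.3, 0.9]
gripper_width: 41.5
grasp_force: 0.0
```

>>> servo_tool([
  [0.18,0.043,0,0,0,-0.0322],
  [0,0,0,0,0,0],
  [0,0,0,0,0,0],
  [0,0,0,0,0,0],
  [0,0,0,0,0,0],
])

```text
time_s: 12.15
tcp_pos: [567.3, 1.3, 203.0]
ee_rot: [[0.993, 0.117, 0.0], [0.117, -0.993, -0.0], [0.0, 0.0, -1.0]]
force: [-0.3, -0.1, -1.1]
gripper_width: 41.5
grasp_force: 0.0
```

Run:
```python
from h import *
st()
```

```text
12.15 [567.3   1.3 203. ] [-12.1   9.2  94.6  -0.   76.1  71.2] [-0.3 -0.1 -1.1] 41.519648224234125 0.0
[[ 0.993  0.117  0.   ]
 [ 0.117 -0.993 -0.   ]
 [ 0.     0.    -1.   ]]
```

>>> servo_tool([
  [0.017,0,-0.14,0,0,0],
  [0,0,-0.14,0,0,0],
  [0,0,-0.12,0,0,0],
  [0,0,-0.08,0,0,0],
  [0,0,-0.05,0,0,0],
])

```text
time_s: 12.65
tcp_pos: [570.1, 1.4, 95.5]
ee_rot: [[0.993, 0.117, -0.002], [0.117, -0.993, 0.0], [-0.002, -0.0, -1.0]]
force: [0.2, 1.2, 0.3]
gripper_width: 41.4
grasp_force: 0.0
```

>>> servo_tool([
  [0,0,0,0,0,0],
  [0,0,0,0,0,0],
  [0,0,0,0,0,0],
  [0,0,0,0,0,0],
  [0,0,0,0,0,0],
], jaw=1, grip_force=15)

```text
time_s: 13.15
tcp_pos: [572.3, 1.8, 97.9]
ee_rot: [[0.993, 0.117, 0.002], [0.117, -0.993, 0.0], [0.002, 0.0, -1.0]]
force: [-0.9, 3.2, 4.3]
gripper_width: 19.4
grasp_force: 15.0
```

>>> servo_tool([
  [0,0,0,0,0,0],
  [0,0,0,0,0,0],
  [0,0,0,0,0,0],
  [0,0,0,0,0,0],
  [0,0,0,0,0,0],
])

```text
time_s: 13.65
tcp_pos: [572.3, 1.8, 97.9]
ee_rot: [[0.993, 0.117, 0.002], [0.117, -0.993, 0.0], [0.002, 0.0, -1.0]]
force: [-1.4, 2.5, 5.3]
gripper_width: 20.0
grasp_force: 15.0
```

Run:
```python
from h import *
st()
p=look('top',['spinner','wheel_centre','tray_handle'],'top3.png')
a=p['img'][130:260,250:400,::-1]
cv2.imwrite('pics/c3.png',cv2.convertScaleAbs(cv2.resize(a,None,fx=4.5,fy=4.5,interpolation=cv2.INTER_CUBIC),alpha=1.4))
```

```text
13.65 [572.3   1.8  97.9] [-11.9  16.6  98.7   0.   64.6  71.3] [-1.4  2.5  5.3] 19.96714233507529 15.000618322192167
[[ 0.993  0.117  0.002]
 [ 0.117 -0.993  0.   ]
 [ 0.002  0.    -1.   ]]
top spinner spot_point 0.49 [575.1 -37.9  61.6]
top wheel_centre spot_point 0.6 [578.3 -36.4  64.1]
top tray_handle spot_point 0.63 [463.6 -49.7 105.2]
top tray_handle recognise 0.67 [ 557.  -105.8   23.2]
```

View pics/c3.png

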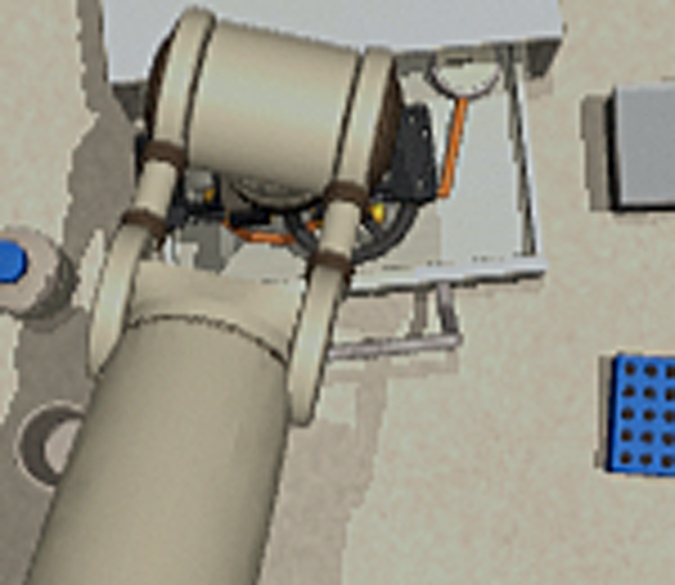

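Run:
```python
import numpy as np
a=96-15*np.arange(25)
p=.2*np.c_[np.cos(np.radians(a)),np.sin(np.radians(a))]
for i in range(14): print(a[i+1],np.round(p[i+1]-p[i],4))
print('ccw from -84')
b=-84+15*np.arange(25);q=.2*np.c_[np.cos(np.radians(b)),np.sin(np.radians(b))]
for i in range(24): print(b[i+1],np.round(q[i+1]-q[i],4).tolist())
```

```text
81 [ 0.0522 -0.0014]
66 [ 0.0501 -0.0148]
51 [ 0.0445 -0.0273]
36 [ 0.0359 -0.0379]
21 [ 0.0249 -0.0459]
6 [ 0.0122 -0.0508]
-9 [-0.0014 -0.0522]
-24 [-0.0148 -0.0501]
-39 [-0.0273 -0.0445]
-54 [-0.0379 -0.0359]
-69 [-0.0459 -0.0249]
-84 [-0.0508 -0.0122]
-99 [-0.0522  0.0014]
-114 [-0.0501  0.0148]
ccw from -84
-69 [0.0508, 0.0122]
-54 [0.0459, 0.0249]
-39 [0.0379, 0.0359]
-24 [0.0273, 0.0445]
-9 [0.0148, 0.0501]
6 [0.0014, 0.0522]
21 [-0.0122, 0.0508]
36 [-0.0249, 0.0459]
51 [-0.0359, 0.0379]
66 [-0.0445, 0.0273]
81 [-0.0501, 0.0148]
96 [-0.0522, 0.0014]
111 [-0.0508, -0.0122]
126 [-0.0459, -0.0249]
141 [-0.0379, -0.0359]
156 [-0.0273, -0.0445]
171 [-0.0148, -0.0501]
186 [-0.0014, -0.0522]
201 [0.0122, -0.0508]
216 [0.0249, -0.0459]
231 [0.0359, -0.0379]
246 [0.0445, -0.0273]
261 [0.0501, -0.0148]
276 [0.0522, -0.0014]
```

>>> servo_tool([
  [0.042,-0.0014,0,0,0,0],
  [0.0501,-0.0148,0,0,0,0],
  [0.0445,-0.0273,0,0,0,0],
  [0.0359,-0.0379,0,0,0,0],
  [0,0,0,0,0,0],
])

```text
time_s: 14.5
tcp_pos: [609.3, -14.8, 98.1]
ee_rot: [[0.993, 0.116, 0.007], [0.116, -0.993, 0.0], [0.007, 0.0, -1.0]]
force: [7.0, 2.9, 1.0]
gripper_width: 19.6
grasp_force: 15.0
```

>>> servo_tool([
  [0.0249,-0.0459,0,0,0,0],
  [0.0122,-0.0508,0,0,0,0],
  [-0.0014,-0.0522,0,0,0,0],
  [-0.0148,-0.0501,0,0,0,0],
  [0,0,0,0,0,0],
])

```text
time_s: 15.0
tcp_pos: [612.1, -56.7, 98.1]
ee_rot: [[0.993, 0.116, 0.005], [0.116, -0.993, -0.003], [0.005, 0.004, -1.0]]
force: [4.4, -4.2, 1.5]
gripper_width: 19.3
grasp_force: 15.0
```

>>> servo_tool([
  [-0.0273,-0.0445,0,0,0,0],
  [-0.0379,-0.0359,0,0,0,0],
  [-0.0459,-0.0249,0,0,0,0],
  [-0.022,-0.007,0,0,0,0],
  [0,0,0,0,0,0],
])

```text
time_s: 15.5
tcp_pos: [583.2, -77.4, 97.9]
ee_rot: [[0.993, 0.117, 0.0], [0.117, -0.993, -0.001], [0.0, 0.001, -1.0]]
force: [-0.3, -0.8, 7.9]
gripper_width: 19.7
grasp_force: 15.0
```

>>> servo_tool([
  [-0.012,-0.001,0,0,0,0],
  [-0.012,-0.001,0,0,0,0],
  [0,0,0,0,0,0],
  [0,0,0,0,0,0],
  [0,0,0,0,0,0],
])

```text
time_s: 16.0
tcp_pos: [581.1, -77.7, 98.0]
ee_rot: [[0.993, 0.117, 0.007], [0.117, -0.993, -0.001], [0.007, 0.002, -1.0]]
force: [8.4, -0.2, 1.3]
gripper_width: 19.5
grasp_force: 15.0
```

>>> servo_tool([
  [-0.012,0,0,0,0,0],
  [-0.012,0,0,0,0,0],
  [0,0,0,0,0,0],
  [0,0,0,0,0,0],
  [0,0,0,0,0,0],
])

```text
time_s: 16.5
tcp_pos: [579.1, -77.9, 98.3]
ee_rot: [[0.993, 0.116, 0.014], [0.116, -0.993, -0.002], [0.014, 0.004, -1.0]]
force: [18.2, -0.5, -5.3]
gripper_width: 19.8
grasp_force: 15.0
```

>>> servo_tool([
  [-0.008,0,0,0,0,0],
  [-0.008,0,0,0,0,0],
  [0,0,0,0,0,0],
  [0,0,0,0,0,0],
  [0,0,0,0,0,0],
], grip_force=40)

```text
time_s: 17.0
tcp_pos: [578.7, -77.9, 98.4]
ee_rot: [[0.993, 0.116, 0.021], [0.116, -0.993, -0.002], [0.021, 0.005, -1.0]]
force: [30.3, 0.7, -14.5]
gripper_width: 19.2
grasp_force: 40.0
```

>>> servo_tool([
  [0.01,0,0,0,0,0],
  [0.01,0,0,0,0,0],
  [0.008,0,0,0,0,0],
  [0,0,0,0,0,0],
  [0,0,0,0,0,0],
], grip_force=30)

```text
time_s: 17.5
tcp_pos: [579.3, -77.9, 98.2]
ee_rot: [[0.993, 0.117, 0.008], [0.117, -0.993, -0.002], [0.008, 0.003, -1.0]]
force: [11.0, -0.9, 0.9]
gripper_width: 19.2
grasp_force: 30.0
```

>>> servo_tool([
  [0.0508,0.0122,0,0,0,0],
  [0.0459,0.0249,0,0,0,0],
  [0.0379,0.0359,0,0,0,0],
  [0.0273,0.0445,0,0,0,0],
  [0.0148,0.0501,0,0,0,0],
])

```text
time_s: 18.0
tcp_pos: [614.3, -45.3, 98.1]
ee_rot: [[0.993, 0.116, 0.007], [0.116, -0.993, -0.003], [0.006, 0.004, -1.0]]
force: [5.7, -3.2, 3.7]
gripper_width: 19.5
grasp_force: 30.0
```

>>> servo_tool([
  [0.0014,0.0522,0,0,0,0],
  [-0.0122,0.0508,0,0,0,0],
  [-0.0249,0.0459,0,0,0,0],
  [-0.0359,0.0379,0,0,0,0],
  [-0.0445,0.0273,0,0,0,0],
])

```text
time_s: 18.5
tcp_pos: [589.2, -0.6, 98.0]
ee_rot: [[0.993, 0.118, 0.003], [0.118, -0.993, -0.001], [0.003, 0.001, -1.0]]
force: [0.2, -3.3, 7.6]
gripper_width: 19.3
grasp_force: 30.0
```

>>> servo_tool([
  [-0.0501,0.0148,0,0,0,0],
  [-0.0522,0.0014,0,0,0,0],
  [0,0,0,0,0,0],
  [0,0,0,0,0,0],
  [0,0,0,0,0,0],
])

```text
time_s: 19.0
tcp_pos: [568.2, 1.4, 98.0]
ee_rot: [[0.993, 0.117, 0.001], [0.117, -0.993, -0.002], [0.001, 0.002, -1.0]]
force: [-0.4, -2.8, 9.3]
gripper_width: 19.3
grasp_force: 30.0
```

>>> servo_tool([
  [-0.0508,-0.0122,0,0,0,0],
  [-0.0459,-0.0249,0,0,0,0],
  [-0.0379,-0.0359,0,0,0,0],
  [-0.0273,-0.0445,0,0,0,0],
  [-0.0148,-0.0501,0,0,0,0],
])

```text
time_s: 19.5
tcp_pos: [535.2, -32.2, 98.1]
ee_rot: [[0.993, 0.117, 0.008], [0.117, -0.993, -0.002], [0.008, 0.003, -1.0]]
force: [13.0, 0.1, -2.1]
gripper_width: 19.1
grasp_force: 30.0
```

>>> servo_tool([
  [-0.0014,-0.0522,0,0,0,0],
  [0.0122,-0.0508,0,0,0,0],
  [0.0249,-0.0459,0,0,0,0],
  [0.0359,-0.0379,0,0,0,0],
  [0.0445,-0.0273,0,0,0,0],
])

```text
time_s: 20.0
tcp_pos: [556.4, -73.7, 98.0]
ee_rot: [[0.993, 0.117, 0.001], [0.117, -0.993, 0.001], [0.002, -0.001, -1.0]]
force: [-0.1, 4.4, 10.4]
gripper_width: 19.5
grasp_force: 30.0
```

>>> servo_tool([
  [0.0501,-0.0148,0,0,0,0],
  [0.0522,-0.0014,0,0,0,0],
  [0,0,0,0,0,0],
  [0,0,0,0,0,0],
  [0,0,0,0,0,0],
])

```text
time_s: 20.5
tcp_pos: [577.0, -78.1, 98.0]
ee_rot: [[0.993, 0.117, 0.002], [0.117, -0.993, -0.002], [0.002, 0.002, -1.0]]
force: [1.1, -1.6, 7.9]
gripper_width: 19.0
grasp_force: 30.0
```

>>> servo_tool([
  [0.0508,0.0122,0,0,0,0],
  [0.0459,0.0249,0,0,0,0],
  [0.0379,0.0359,0,0,0,0],
  [0.0273,0.0445,0,0,0,0],
  [0.0148,0.0501,0,0,0,0],
])

```text
time_s: 21.0
tcp_pos: [614.3, -45.4, 98.1]
ee_rot: [[0.993, 0.116, 0.007], [0.116, -0.993, -0.003], [0.006, 0.004, -1.0]]
force: [7.3, -2.7, 2.5]
gripper_width: 19.5
grasp_force: 30.0
```

>>> servo_tool([
  [0.0014,0.0522,0,0,0,0],
  [-0.0122,0.0508,0,0,0,0],
  [-0.0249,0.0459,0,0,0,0],
  [-0.0359,0.0379,0,0,0,0],
  [-0.0445,0.0273,0,0,0,0],
])

```text
time_s: 21.5
tcp_pos: [589.1, -0.6, 98.0]
ee_rot: [[0.993, 0.118, 0.003], [0.118, -0.993, -0.001], [0.003, 0.001, -1.0]]
force: [0.6, -3.7, 8.6]
gripper_width: 19.6
grasp_force: 30.0
```

>>> servo_tool([
  [-0.0501,0.0148,0,0,0,0],
  [-0.0522,0.0014,0,0,0,0],
  [0,0,0,0,0,0],
  [0,0,0,0,0,0],
  [0,0,0,0,0,0],
])

```text
time_s: 22.0
tcp_pos: [568.0, 1.3, 98.0]
ee_rot: [[0.993, 0.117, 0.001], [0.117, -0.993, -0.002], [0.001, 0.002, -1.0]]
force: [-1.4, -2.0, 10.2]
gripper_width: 19.2
grasp_force: 30.0
```

>>> servo_tool([
  [-0.0508,-0.0122,0,0,0,0],
  [-0.0459,-0.0249,0,0,0,0],
  [-0.0379,-0.0359,0,0,0,0],
  [-0.0273,-0.0445,0,0,0,0],
  [-0.0148,-0.0501,0,0,0,0],
])

```text
time_s: 22.5
tcp_pos: [535.2, -32.2, 98.1]
ee_rot: [[0.993, 0.117, 0.008], [0.117, -0.993, -0.002], [0.008, 0.003, -1.0]]
force: [13.4, -0.6, -1.5]
gripper_width: 19.7
grasp_force: 30.0
```

>>> servo_tool([
  [-0.0014,-0.0522,0,0,0,0],
  [0.0122,-0.0508,0,0,0,0],
  [0.0249,-0.0459,0,0,0,0],
  [0.0359,-0.0379,0,0,0,0],
  [0.0445,-0.0273,0,0,0,0],
])

```text
time_s: 23.0
tcp_pos: [556.3, -73.6, 98.0]
ee_rot: [[0.993, 0.117, 0.001], [0.117, -0.993, 0.001], [0.001, -0.001, -1.0]]
force: [0.6, 3.9, 10.2]
gripper_width: 19.0
grasp_force: 30.0
```

>>> servo_tool([
  [0.0501,-0.0148,0,0,0,0],
  [0.0522,-0.0014,0,0,0,0],
  [0,0,0,0,0,0],
  [0,0,0,0,0,0],
  [0,0,0,0,0,0],
])

```text
time_s: 23.5
tcp_pos: [577.0, -78.1, 98.1]
ee_rot: [[0.993, 0.117, 0.002], [0.117, -0.993, -0.002], [0.002, 0.002, -1.0]]
force: [1.8, -1.4, 7.8]
gripper_width: 19.4
grasp_force: 30.0
```

Run:
```python
from h import *
st()
p=look('top',['wheel_centre','tray_handle'],'top4.png')
a=p['img'][130:260,250:400,::-1]
cv2.imwrite('pics/c4.png',cv2.convertScaleAbs(cv2.resize(a,None,fx=4.5,fy=4.5,interpolation=cv2.INTER_CUBIC),alpha=1.4))
```

```text
23.5 [577.  -78.1  98.1] [-19.6  17.9  97.   -0.1  64.9  63.7] [ 1.8 -1.4  7.8] 19.39659634098986 30.00213103601709
[[ 0.993  0.117  0.002]
 [ 0.117 -0.993 -0.002]
 [ 0.002  0.002 -1.   ]]
top wheel_centre spot_point 0.58 [575.1 -38.9  62.4]
top wheel_centre recognise 0.62 [549.5 -42.4  69.2]
top tray_handle spot_point 0.58 [ 618.7 -290.1    2.1]
top tray_handle recognise 0.68 [569.   38.2  21.9]
```

View pics/c4.png

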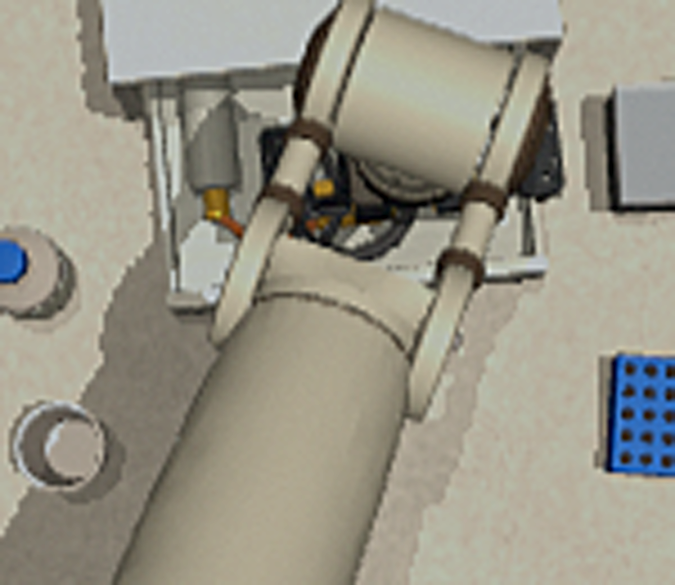

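The tray front is still at (168,303)–(545,270), so it hasn't moved. The crank is about 2.5 mm short of the stop position measured earlier, so I'll trim that off.

>>> servo_tool([
  [0.0125,0.0015,0,0,0,0],
  [0,0,0,0,0,0],
  [0,0,0,0,0,0],
  [0,0,0,0,0,0],
  [0,0,0,0,0,0],
])

```text
time_s: 24.25
tcp_pos: [579.2, -77.9, 98.0]
ee_rot: [[0.993, 0.117, 0.002], [0.117, -0.993, -0.002], [0.001, 0.002, -1.0]]
force: [0.1, -2.4, 7.7]
gripper_width: 19.3
grasp_force: 30.0
```

Run:
```python
from h import *
st(); print(robot.hand_in())
```

```text
24.25 [579.2 -77.9  98. ] [-19.5  18.2  96.7  -0.1  65.   63.8] [ 0.1 -2.4  7.7] 19.256488125926897 30.00252654310316
[[ 0.993  0.117  0.002]
 [ 0.117 -0.993 -0.002]
 [ 0.001  0.002 -1.   ]]
the job is handed in; nothing more can be done
None
```

I pulled the tray out to its stop, closed the valve against its stop and backed it off two turns (to within about half a degree by my reading), then handed the job in at 24.25 s, still gripping the crank handle; the verdict was not shown.

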